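# Put the plug gauges away by size

## Task

Put the four steel plug gauges away in their wooden rests: each gauge upright, with its plug down in the round recess of its size, the smallest gauge in the smallest recess and so on up to the largest. Leave the white ring cage and the round black unit where they stand, and do not knock any gauge over.

Things in the scene. Friction and masses are not known exactly. Their poses are not given: they have to be found in the camera images.
- gauge_32_centre (a point): the smallest of the four plug gauges: bare steel, standing upright and loose, a round plug of 32 mm diameter and 20 mm height below, a slim round dark handle of 22 mm diameter above it (from 20 to 62 mm up, on the same axis). The point is on the axis, half-way up the whole gauge, 31 mm above its underside; z points up the handle. 160 g or up to a quarter more or less.
- gauge_42_centre (a point): the second smallest of the four plug gauges: bare steel, standing upright and loose, a round plug of 42 mm diameter and 20 mm height below, a slim round dark handle of 22 mm diameter above it (from 20 to 62 mm up, on the same axis). The point is on the axis, half-way up the whole gauge, 31 mm above its underside; z points up the handle. 240 g or up to a quarter more or less.
- gauge_52_centre (a point): the second largest of the four plug gauges: bare steel, standing upright and loose, a round plug of 52 mm diameter and 20 mm height below, a slim round dark handle of 22 mm diameter above it (from 20 to 62 mm up, on the same axis). The point is on the axis, half-way up the whole gauge, 31 mm above its underside; z points up the handle. 340 g or up to a quarter more or less.
- gauge_62_centre (a point): the largest of the four plug gauges: bare steel, standing upright and loose, a round plug of 62 mm diameter and 20 mm height below, a slim round dark handle of 22 mm diameter above it (from 20 to 62 mm up, on the same axis). The point is on the axis, half-way up the whole gauge, 31 mm above its underside; z points up the handle. 460 g or up to a quarter more or less.
- rest_48_floor (a point): the gauge rest with the smallest recess, for the 32 mm gauge: a fixed square block of pale wood, 70 x 70 x 38 mm, with one round recess of 48 mm diameter, 8 mm deep, in the middle of its top. The point is the centre of the recess's floor, 30 mm above the bench and 8 mm below the block's top; z points up, x and y along the block's sides.
- rest_58_floor (a point): the gauge rest with the second smallest recess, for the 42 mm gauge: a fixed square block of pale wood, 80 x 80 x 38 mm, with one round recess of 58 mm diameter, 8 mm deep, in the middle of its top. The point is the centre of the recess's floor, 30 mm above the bench and 8 mm below the block's top; z points up, x and y along the block's sides.
- rest_68_floor (a point): the gauge rest with the second largest recess, for the 52 mm gauge: a fixed square block of pale wood, 90 x 90 x 38 mm, with one round recess of 68 mm diameter, 8 mm deep, in the middle of its top. The point is the centre of the recess's floor, 30 mm above the bench and 8 mm below the block's top; z points up, x and y along the block's sides.
- rest_78_floor (a point): the gauge rest with the largest recess, for the 62 mm gauge: a fixed square block of pale wood, 100 x 100 x 38 mm, with one round recess of 78 mm diameter, 8 mm deep, in the middle of its top. The point is the centre of the recess's floor, 30 mm above the bench and 8 mm below the block's top; z points up, x and y along the block's sides.
- ring_cage_centre (a point): a white plastic ring cage, 62 mm across and 33 mm high, loose on the bench: no gauge, to be left alone. The point is its centre, 16.5 mm above its underside.
- puck_centre (a point): a round black unit with a white cap, 54 mm across and 44 mm high, loose on the bench: no gauge, to be left alone. The point is its centre, 22 mm above its underside.
There are look-alikes about, which are no part of the job. What is shaped like the part that bears gauge_42_centre but pink or yellow is not meant.

How it is judged:
At the end, for the whole second after the job is handed in: Each of the four gauges stands upright (within 0.1 rad) on the floor of the recess of its own size (centre within 11 mm of the recess's axis, height within 4 mm of resting on the floor), released and at rest (horizontal distance between gauge_32_centre and rest_48_floor below 0.011 m and z of gauge_32_centre in the frame of rest_48_floor between 0.027 and 0.035 m and angle between each of gauge_32_centre, gauge_42_centre, gauge_52_centre, gauge_62_centre's own z axis and vertical below 0.1 rad and horizontal distance between gauge_42_centre and rest_58_floor below 0.011 m and z of gauge_42_centre in the frame of rest_58_floor between 0.027 and 0.035 m and horizontal distance between gauge_52_centre and rest_68_floor below 0.011 m and z of gauge_52_centre in the frame of rest_68_floor between 0.027 and 0.035 m and horizontal distance between gauge_62_centre and rest_78_floor below 0.011 m and z of gauge_62_centre in the frame of rest_78_floor between 0.027 and 0.035 m); the robot touches nothing.
It fails at once if the ring cage is moved by more than 30 mm (distance of ring_cage_centre from where it was at the start of the episode above 0.03 m).
It fails at once if the black unit is moved by more than 30 mm (distance of puck_centre from where it was at the start of the episode above 0.03 m).
It fails at once if a gauge is knocked over (angle between any of gauge_32_centre, gauge_42_centre, gauge_52_centre, gauge_62_centre's own z axis and vertical above 0.7 rad).
It also fails if it takes over 104 s, if anything falls off the work surface, if the arm or the gripper's body presses on something with over 40 N, if the wrist force passes 120 N, or if a joint passes its speed limit or range.

## Robot

A 7-joint arm with a two-finger parallel gripper is mounted at the origin on a cart in front of the work surface, level with it; the furniture and walls round the work are solid. World frame = base frame: x ahead of the robot, y to its left, z up, the work surface at z = 0. Lengths are in m, angles in rad, forces in N, time in s.
With the tool pointing down it reaches from about 0.4 to 0.9 m from the base axis. Payload 5.5 kg.
Tool frame: the origin (TCP) lies on the centre line of the jaws, within the pads' length; the fingertips stand 19 mm ahead of it and the grasp point (between the pads) is the TCP; x points along the fingers, y is the direction in which the jaws open and shut, and the axes are right-handed (so a half turn about x gives the same grasp; the last joint's range is limited). The gripper opens to 85 mm and grips with 20 to 120 N. Pads are 22 mm wide; open, the fingers measure 114 mm over their backs; the gripper's body (76 mm by 85 mm) begins 54 mm behind the grasp point. The pads swing forward as they close: fully open they stand 13 mm farther back than shut.
Start: joints at [1.542, 0.501, -0.427, 1.55, 0.221, 1.138, -0.21], TCP at [0.187, -0.623, 0.25] pointing down, gripper open.
Joint ranges: [-2.88, 2.88], [-0.31, 2.03], [-1.54, 1.56], [0.2, 2.42], [-1.41, 4.55], [0.19, 2.02], [-2.57, 2.57]. Speed limits (rad/s): [2.57, 2.57, 3.14, 3.14, 3.14, 3.14, 3.14].

## Interface

Orientations are given as a unit quaternion [x, y, z, w].
In Python, from station import r, viewer gives the robot as it stands.
- The arm moves only by the shell command python3 -m jog 'ROWS' [OPENING] [FORCE]. ROWS is JSON, a list of rows, each a list of 4 numbers: the shift along the tool's x, y, z in m, then the turn about the tool's x in degrees. A call has 1 to 12 rows; each row is the pose to reach, as a shift and turn from the pose commanded when the call began, along the tool's axes at that moment; what a row does not reach only later rows make up. A row lasts 1/10 s, in which the tool goes at most 50 mm and 8.59 degrees, less where a joint would pass 70% of its speed; a pose out of reach is approached as far as the arm can. A call with a gripper value outside its range is refused whole. OPENING is the finger opening in m, from 0 to 0.0854, set as the call begins (- or left out, the last holds). The fingers move at their own pace and stop on an object; FORCE is the grip in N (left out, the last holds). Time passes only in rows, so rows that repeat a pose let the fingers close. It gives the time, the measured TCP pose, the force and the opening at its end, in the units of the state.
- r.sense(): the state, without advancing time (a new reading comes with each control period).
- viewer.read_camera(name): name is "side" or "top" or "wrist"; returns the picture (384x512x3 uint8, red, green, blue); there is no depth.
- viewer.calibration(name): a dict with "K" (3x3 intrinsics, pixels), "rvec" (rotation vector, rad) and "tvec" (3), from world to camera coordinates, as OpenCV has them. Camera axes: x right, y down, z forward; pixel columns grow to the right and rows downward; lengths in m; the calibration is good to about 2 mm. The wrist camera is an equidistant fisheye: a pixel r from the principal point sees the ray r / f radians off the axis. A picture is of the moment at which its call begins: read the wrist's pose just before it. calibration takes no time and is no camera call; for the wrist camera it gives the pose at the moment of the call.
- r.sign_off(): hands the job in, once; it reports no verdict.
The state is a dict: "time_s": time; "joint_pos": joint angles; "dq": joint speeds; "tau": joint torques, N m; "eef_pos": TCP position; "ee_rot": TCP orientation; "wrist_force": force on the tool from outside, world axes, zero at the start; "torque": the same for the moment, N m; "opening": opening from 0.0 (shut) to 1.0 (fully open).
Only numpy, scipy, OpenCV 4.12 (cv2) and the standard library are available. Lean on these libraries where they do the work, as an engineer would, in place of code of your own. Each camera call takes 0.05 s, during which the arm holds its last target.

## Working session

There is one attempt and no reset: what is moved stays moved. The work goes in short steps, Python scripts to look and compute and a shell command to move; the robot and the scene stay as the last step left them, time stands still between calls to the robot, and variables do not carry over. Pictures are saved under pics/ and viewed, and the job is handed in when it is done.

```bash
ls; mkdir -p pics; python3 - <<'E'
from station import r, viewer
import cv2
s=r.sense(); print(s)
for n in ["side","top","wrist"]:
    c=viewer.calibration(n); print(n,c)
    im=viewer.read_camera(n); cv2.imwrite(f"pics/{n}0.png",im[:,:,::-1])
E
```

```text
pics
{'time_s': 0.0, 'joint_pos': array([ 1.54219824,  0.50179824, -0.42677636,  1.55148532,  0.22083134,
        1.13827018, -0.21033239]), 'dq': array([-9.38933806e-04, -7.28127873e-05,  4.61794903e-04, -1.67377751e-03,
       -1.01656689e-03, -1.42184097e-03, -1.88208664e-04]), 'tau': array([ 2.70693754e-04, -5.69524491e+01, -5.81665456e+00, -2.80937183e+01,
        1.06783805e-02,  1.19690609e-02, -9.03068873e-07]), 'eef_pos': array([ 0.18673894, -0.62190959,  0.2492744 ]), 'ee_rot': array([-0.6995019 , -0.10347671,  0.69968282, -0.10214508]), 'wrist_force': array([-0.81242021, -0.07127466,  0.36699511]), 'torque': array([-0.03715538, -0.00657043, -0.0181498 ]), 'opening': 1.0050804498152255}
side {'K': array([[372.50501238,   0.        , 258.84734357],
       [  0.        , 372.50501238, 188.35433983],
       [  0.        ,   0.        ,   1.        ]]), 'rvec': array([ 0.46324089, -2.57157102,  1.43098816]), 'tvec': array([0.53427704, 0.16871295, 0.96221355])}
top {'K': array([[437.59968577,   0.        , 249.48005506],
       [  0.        , 437.59968577, 191.05883403],
       [  0.        ,   0.        ,   1.        ]]), 'rvec': array([ 2.11954785, -2.12117593,  0.18791863]), 'tvec': array([-0.00709851,  0.57898922,  1.08857621])}
wrist {'K': array([[297.31863964,   0.        , 256.29794478],
       [  0.        , 297.31863964, 191.74980291],
       [  0.        ,   0.        ,   1.        ]]), 'rvec': array([-2.33331671,  1.73624031,  0.24713457]), 'tvec': array([-0.64777813, -0.03547545,  0.37873202])}
```

```bash
python3 - <<'E'
import cv2
for n in ["side","top"]:
    im=cv2.imread(f"pics/{n}0.png"); cv2.imwrite(f"pics/{n}0b.png",cv2.resize(im,(800,600),interpolation=cv2.INTER_CUBIC))
E
```

```text
(no output)
```

View pics/side0b.png

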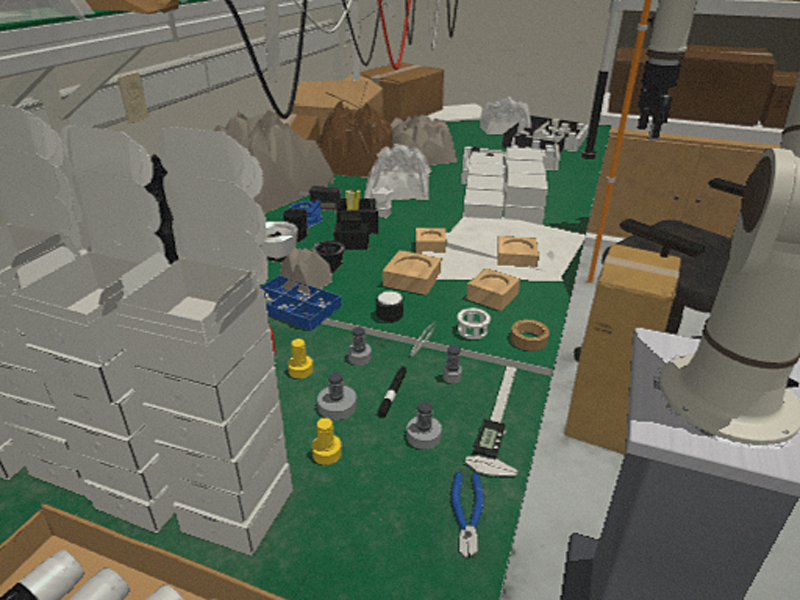

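View pics/top0b.png

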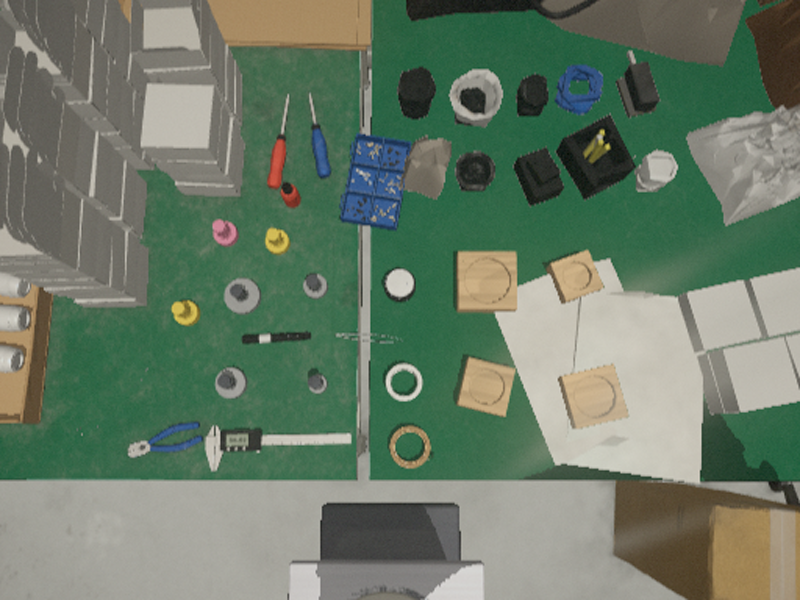

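View pics/wrist0.png

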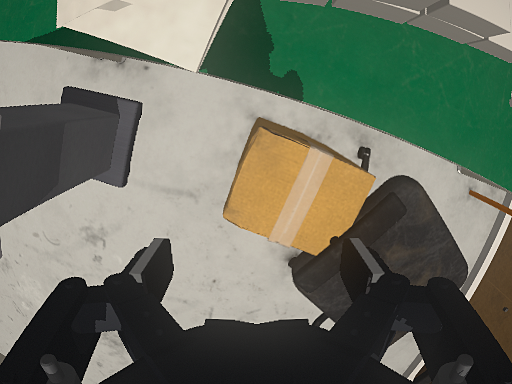

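The top view shows four grey gauges at about (241,295), (314,285), (230,381) and (317,381) in the 800x600 picture. There are pink and yellow look-alikes at (224,232), (276,240) and (185,312), and the rests are at (487,280), (575,275), (486,385) and (593,395). The ring cage is at (404,382) and the puck at (400,284). Next I'll enlarge crops.

```bash
python3 - <<'E'
import cv2
im=cv2.imread("pics/top0.png")
def crop(x0,y0,w,h,s,name):
    c=cv2.resize(im[y0:y0+h,x0:x0+w],None,fx=s,fy=s,interpolation=cv2.INTER_CUBIC)
    for i in range(0,w,10):
        cv2.line(c,(i*s,0),(i*s,6),(0,0,255),1); cv2.putText(c,str(x0+i),(i*s,18),0,0.35,(255,255,255),1)
    for i in range(0,h,10):
        cv2.line(c,(0,i*s),(6,i*s),(0,0,255),1); cv2.putText(c,str(y0+i),(8,i*s+4),0,0.35,(255,255,255),1)
    cv2.imwrite(name,c)
crop(125,165,95,95,6,"pics/cg.png")
crop(280,150,130,130,4,"pics/cr.png")
E
```

```text
(no output)
```

View pics/cg.png

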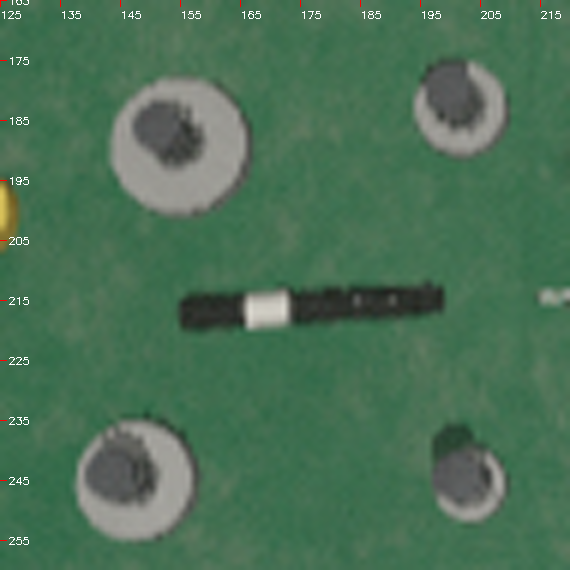

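View pics/cr.png

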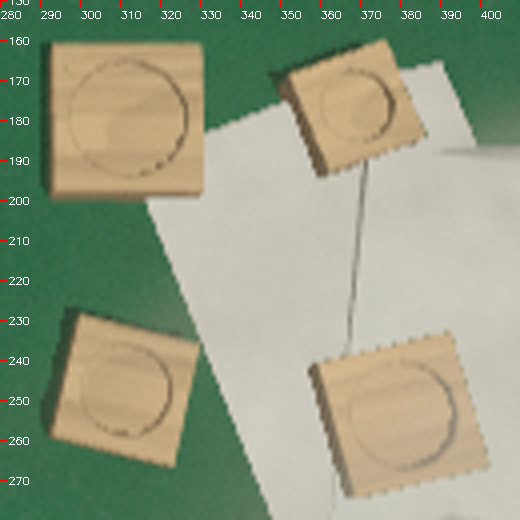

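```bash
cat > h.py <<'E'
import numpy as np, cv2
from scipy.spatial.transform import Rotation as R
from station import r, viewer
def px2w(cam,uv,z):
    c=viewer.calibration(cam); M=cv2.Rodrigues(c["rvec"])[0]; t=c["tvec"]
    p=cv2.undistortPoints(np.array([[uv]],float),c["K"],None)[0,0]
    d=M.T@np.array([p[0],p[1],1]); o=-M.T@t
    return o+d*(z-o[2])/d[2]
def w2px(cam,P):
    c=viewer.calibration(cam); return cv2.projectPoints(np.array([P],float),c["rvec"],c["tvec"],c["K"],None)[0].ravel()
def tool():
    s=r.sense(); return s["eef_pos"],R.from_quat(s["ee_rot"]).as_matrix()
def wrist_px(uv,z,c=None):
    c=c or viewer.calibration("wrist"); K=c["K"]; M=cv2.Rodrigues(c["rvec"])[0]
    a=(np.array(uv)-K[:2,2])/K[0,0]; th=np.hypot(*a)
    d=np.array([*(a/th*np.sin(th)),np.cos(th)]) if th>0 else np.array([0,0,1.])
    d=M.T@d; o=-M.T@c["tvec"]; return o+d*(z-o[2])/d[2]
def delta(P):
    p,M=tool(); return M.T@(np.array(P)-p)
E
python3 - <<'E'
from h import *
np.set_printoptions(precision=4,suppress=True)
o=-.4
for n,uv,z in [("g62",(155,189.3),.02),("g42",(201.75,183),.02),("g52",(147.75,244.8),.02),("g32",(203.2,246),.02),
 ("r78",(312,179.5),.038),("r48",(369.3,176.4),.038),("r58",(311.5,247.5),.038),("r68",(380.6,253.6),.038),("cage",(404*.64,382*.64),.033),("puck",(400*.64,284*.64),.044)]:
    print(n,px2w("top",(uv[0]+o,uv[1]+o),z))
p,M=tool(); print(p); print(M)
E
```

```text
g62 [0.5916 0.2486 0.02  ]
g42 [0.6088 0.1228 0.02  ]
g52 [0.4428 0.2618 0.02  ]
g32 [0.4396 0.1155 0.02  ]
r78 [ 0.614  -0.1725  0.038 ]
r48 [ 0.6222 -0.3248  0.038 ]
r58 [ 0.4345 -0.1665  0.038 ]
r68 [ 0.4188 -0.3436  0.038 ]
cage [ 0.4426 -0.0299  0.033 ]
puck [ 0.6069 -0.0236  0.044 ]
[ 0.1868 -0.622   0.2495]
[[-0.0004  0.2877 -0.9577]
 [ 0.0015 -0.9577 -0.2877]
 [-1.     -0.0016 -0.0001]]
```

```bash
python3 - <<'E'
from h import *
np.set_printoptions(precision=3,suppress=True)
a=px2w("side",(377,180),0);b=px2w("side",(377,180),-.8)
c=wrist_px((470,191),0);d=wrist_px((470,191),-.8)
u=(b-a);v=(d-c);S=np.linalg.lstsq(np.stack([u,-v],1),c-a,rcond=None)
print(a+u*S[0][0],c+v*S[0][1])
im=cv2.imread("pics/side0.png")
cv2.imwrite("pics/s1.png",cv2.resize(im[0:200,330:512],None,fx=3.2,fy=3,interpolation=cv2.INTER_CUBIC))
E
```

```text
[ 0.241 -1.668 -0.752] [ 0.241 -1.668 -0.752]
```

View pics/s1.png

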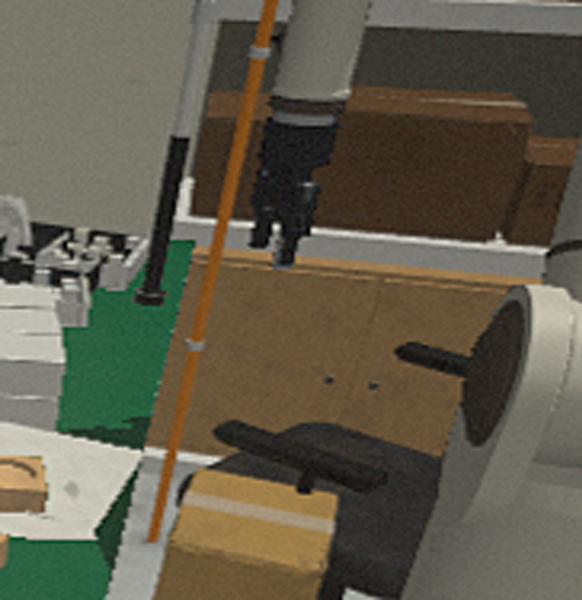

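The orange rod is far off (y≈-1.67), so the way is clear. I'll move in over the rests, squaring the jaws to the world y axis on the way.

```bash
python3 -m jog '[[0,-0.289,-0.33,16.7],[0,-0.289,-0.33,16.7],[0,-0.289,-0.33,16.7],[0,-0.289,-0.33,16.7],[0,-0.289,-0.33,16.7],[0,-0.289,-0.33,16.7],[0,-0.289,-0.33,16.7],[0,-0.289,-0.33,16.7],[0,-0.289,-0.33,16.7],[0,-0.289,-0.33,16.7],[0,-0.289,-0.33,16.7],[0,-0.289,-0.33,16.7]]' 0.06 30; python3 - <<'E'
from h import *
np.set_printoptions(precision=4,suppress=True)
p,M=tool();print(p);print(M,r.sense()["wrist_force"])
im=viewer.read_camera("wrist"); cv2.imwrite("pics/w1.png",im[:,:,::-1])
E
```

```text
time_s: 1.35
eef_pos: [0.4191, -0.2519, 0.2501]
ee_rot: [-0.707, 0.001, 0.707, 0.0]
wrist_force: [-0.4, -1.2, 0.5]
opening: 0.699
[ 0.4191 -0.2519  0.2501]
[[-0.0008 -0.0013 -1.    ]
 [-0.0002 -1.      0.0013]
 [-1.      0.0002  0.0008]] [-0.3694 -1.1606  0.5047]
```

View pics/w1.png

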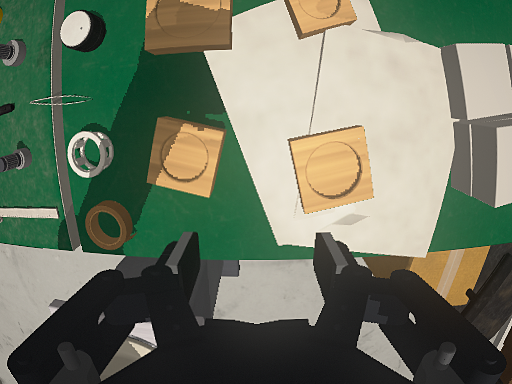

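The wrist picture shows the 58 rest at (187,156), the 68 rest at (332,169), the cage at (90,155) and the puck at (82,31). I'll cross-check the rest positions and work out the move to gauge_32.

```bash
python3 - <<'E'
from h import *
np.set_printoptions(precision=4,suppress=True)
print("r58",wrist_px((187,156),.038),"r68",wrist_px((331.7,169),.038))
print("to g32",delta([.4396,.1155,.18]))
E
```

```text
r58 [ 0.4356 -0.1709  0.038 ] r68 [ 0.4198 -0.3397  0.038 ]
to g32 [ 0.07   -0.3678 -0.0199]
```

```bash
python3 -m jog '[[0.05,-0.367,0.02,0],[0.05,-0.367,0.02,0],[0.05,-0.367,0.02,0],[0.05,-0.367,0.02,0],[0.05,-0.367,0.02,0],[0.05,-0.367,0.02,0],[0.05,-0.367,0.02,0],[0.05,-0.367,0.02,0],[0.05,-0.367,0.02,0],[0.05,-0.367,0.02,0]]'; python3 - <<'E'
from h import *
im=viewer.read_camera("wrist"); cv2.imwrite("pics/w2.png",cv2.resize(im[:,:,::-1],None,fx=1.5,fy=1.5))
E
```

```text
time_s: 2.4
eef_pos: [0.4, 0.1151, 0.2001]
ee_rot: [-0.707, 0.0, 0.707, 0.0]
wrist_force: [0.6, -0.2, -0.5]
opening: 0.703
```

View pics/w2.png

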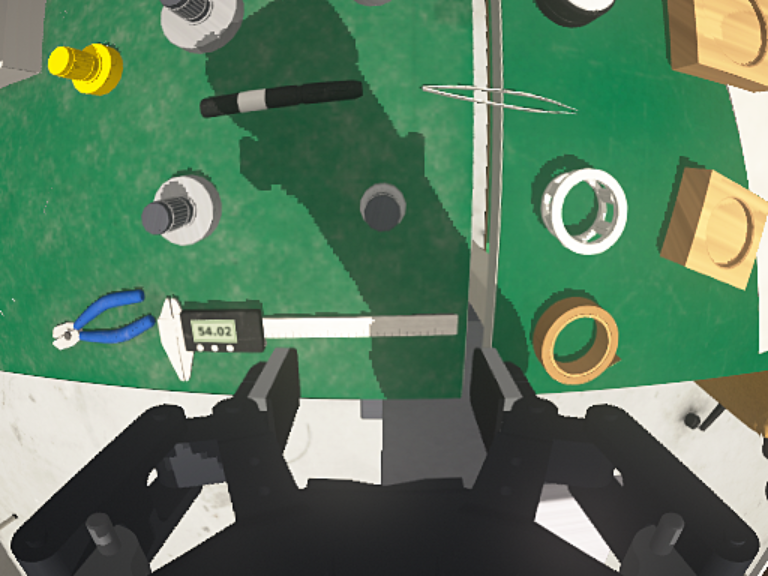

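gauge_32 is grey, with its handle top at (383,212) in the 1.5x picture, and gauge_52's is at (155,217). The pink and yellow look-alikes are well away from it.

```bash
python3 - <<'E'
from h import *
np.set_printoptions(precision=4,suppress=True)
g=wrist_px((383/1.5-.3,212/1.5-.3),.062)
print("g32",g,"plug",wrist_px((383/1.5-.3,204/1.5-.3),.02),"g52",wrist_px((155/1.5,217/1.5),.062), "g52 plug",wrist_px((188/1.5,210/1.5),.02))
print(delta([*g[:2],.045]))
E
```

```text
g32 [0.4411 0.1164 0.062 ] plug [0.442  0.1165 0.02  ] g52 [0.4425 0.2628 0.062 ] g52 plug [0.4417 0.2578 0.02  ]
[ 0.1551 -0.0021 -0.0411]
```

```bash
python3 -m jog '[[0,-0.001,-0.041,0],[0.05,-0.001,-0.041,0],[0.09,-0.001,-0.041,0],[0.12,-0.001,-0.041,0],[0.14,-0.001,-0.041,0],[0.153,-0.001,-0.041,0],[0.153,-0.001,-0.041,0]]' 0.06 60; python3 -m jog '[[0,0,0,0],[0,0,0,0],[0,0,0,0],[0,0,0,0],[0,0,0,0],[0,0,0,0],[0,0,0,0],[0,0,0,0]]' 0.0 60
```

```text
time_s: 3.15
eef_pos: [0.4401, 0.1154, 0.0461]
ee_rot: [-0.706, 0.001, 0.708, 0.0]
wrist_force: [0.0, -0.5, 0.4]
opening: 0.699
time_s: 3.95
eef_pos: [0.4419, 0.1171, 0.0486]
ee_rot: [0.708, -0.0, -0.706, 0.0]
wrist_force: [-1.1, -0.4, 5.1]
opening: 0.238
```

```bash
python3 -m jog '[[-0.03,0,0,0],[-0.07,0,0,0],[-0.12,0,0,0],[-0.12,0.441,-0.15,0],[-0.12,0.441,-0.15,0],[-0.12,0.441,-0.15,0],[-0.12,0.441,-0.15,0],[-0.12,0.441,-0.15,0],[-0.12,0.441,-0.15,0],[-0.12,0.441,-0.15,0],[-0.12,0.441,-0.15,0],[-0.12,0.441,-0.15,0]]'; python3 -m jog '[[0,0,0,0],[0,0,0,0],[0,0,0,0]]'; python3 - <<'E'
from h import *
im=viewer.read_camera("wrist"); cv2.imwrite("pics/w3.png",cv2.resize(im[:,:,::-1],None,fx=1.5,fy=1.5))
E
```

```text
time_s: 5.15
eef_pos: [0.5859, -0.311, 0.1679]
ee_rot: [0.707, -0.0, -0.707, 0.0]
wrist_force: [1.4, 1.0, -1.2]
opening: 0.24
time_s: 5.45
eef_pos: [0.5857, -0.3072, 0.1675]
ee_rot: [-0.707, -0.001, 0.707, -0.0]
wrist_force: [0.4, 1.0, -0.6]
opening: 0.243
```

View pics/w3.png

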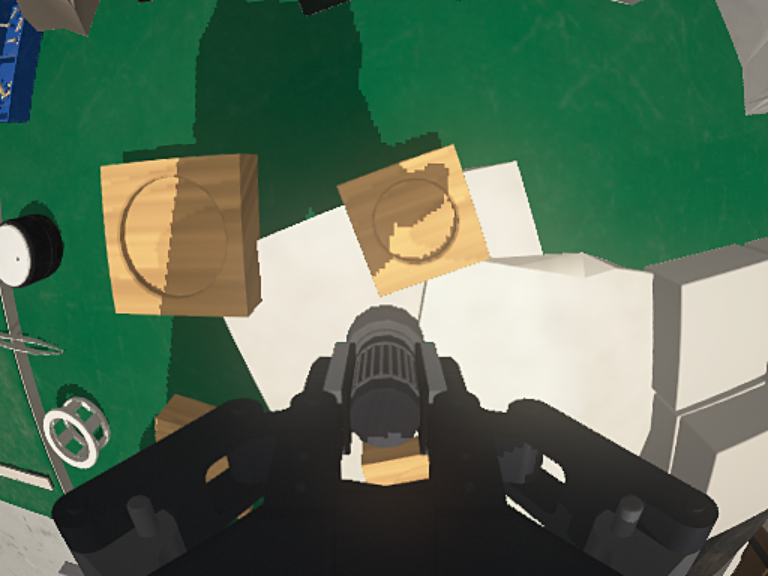

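The gauge is held upright. The 48 recess is centred at (415,221) and the 78 recess at (177,236) in the 1.5x picture.

```bash
python3 - <<'E'
from h import *
np.set_printoptions(precision=4,suppress=True)
g=wrist_px((415/1.5-.3,221/1.5-.3),.038); h=wrist_px((177/1.5-.3,236/1.5-.3),.038)
print("r48",g,"r78",h); print(tool()[0],delta([.6222,-.324,.079]))
E
```

```text
r48 [ 0.6228 -0.3227  0.038 ] r78 [ 0.6161 -0.1772  0.038 ]
[ 0.5858 -0.3067  0.1676] [ 0.0886  0.0174 -0.0363]
```

```bash
python3 -m jog '[[0,0.017,-0.036,0],[0.03,0.017,-0.036,0],[0.05,0.017,-0.036,0],[0.065,0.017,-0.036,0],[0.075,0.017,-0.036,0],[0.08,0.017,-0.036,0],[0.084,0.017,-0.036,0],[0.086,0.017,-0.036,0],[0.088,0.017,-0.036,0],[0.088,0.017,-0.036,0]]'
```

```text
time_s: 6.5
eef_pos: [0.622, -0.3259, 0.0796]
ee_rot: [0.707, -0.0, -0.707, 0.0]
wrist_force: [-0.9, 0.3, -1.2]
opening: 0.238
```

```bash
python3 -m jog '[[0.001,0,0,0],[0.002,0,0,0],[0.002,0,0,0]]'; python3 -m jog '[[0,0,0,0],[0,0,0,0],[0,0,0,0],[0,0,0,0],[0,0,0,0]]' 0.05;  python3 -m jog '[[-0.03,0,0,0],[-0.07,0,0,0],[-0.11,0,0,0],[-0.12,0,0,0]]'; python3 - <<'E'
from h import *
np.set_printoptions(precision=4,suppress=True)
for n in("wrist","top"):
  im=viewer.read_camera(n); cv2.imwrite(f"pics/{n}4.png",cv2.resize(im[:,:,::-1],None,fx=1.5,fy=1.5))
p,M=tool();print(p,delta([.4425,.262,.19]))
E
```

```text
time_s: 6.8
eef_pos: [0.6223, -0.326, 0.0788]
ee_rot: [0.707, -0.0, -0.707, 0.0]
wrist_force: [-2.5, -0.6, 4.9]
opening: 0.24
time_s: 7.3
eef_pos: [0.6219, -0.3257, 0.0772]
ee_rot: [0.707, 0.0, -0.707, 0.0]
wrist_force: [-0.5, -1.0, -0.0]
opening: 0.587
time_s: 7.7
eef_pos: [0.6248, -0.3264, 0.2031]
ee_rot: [0.71, -0.001, -0.704, 0.001]
wrist_force: [1.1, -0.2, 0.3]
opening: 0.585
[ 0.6233 -0.3262  0.2001] [ 0.008  -0.5883  0.1807]
```

View pics/wrist4.png

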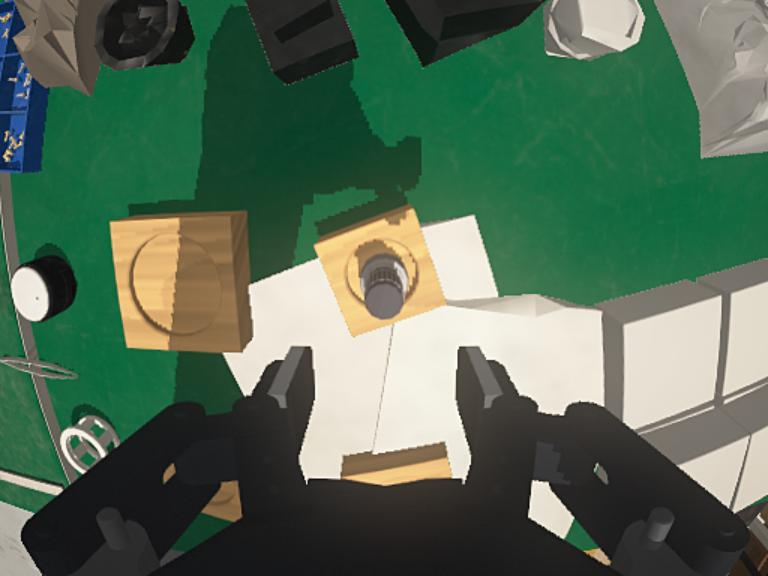

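gauge_32 stands in the 48 recess, at (383,290). Next is gauge_52.

```bash
python3 -m jog '[[0,-0.588,0.18,0],[0,-0.588,0.18,0],[0,-0.588,0.18,0],[0,-0.588,0.18,0],[0,-0.588,0.18,0],[0,-0.588,0.18,0],[0,-0.588,0.18,0],[0,-0.588,0.18,0],[0,-0.588,0.18,0],[0,-0.588,0.18,0],[0,-0.588,0.18,0],[0,-0.588,0.18,0]]'; python3 -m jog '[[0,-0.03,0.01,0],[0,-0.03,0.01,0],[0,-0.03,0.01,0]]' 0.06; python3 - <<'E'
from h import *
np.set_printoptions(precision=4,suppress=True)
im=viewer.read_camera("wrist"); cv2.imwrite("pics/w5.png",cv2.resize(im[:,:,::-1],None,fx=1.5,fy=1.5))
print(tool()[0],delta([.4425,.262,.047]))
E
```

```text
time_s: 9.0
eef_pos: [0.4443, 0.2487, 0.1957]
ee_rot: [-0.706, 0.0, 0.708, -0.0]
wrist_force: [0.7, 0.2, 0.5]
opening: 0.588
time_s: 9.3
eef_pos: [0.4347, 0.2778, 0.1958]
ee_rot: [-0.706, -0.001, 0.708, -0.001]
wrist_force: [-0.4, -0.9, -0.5]
opening: 0.7
[0.4355 0.2766 0.1959] [ 0.1489  0.0144 -0.0073]
```

View pics/w5.png

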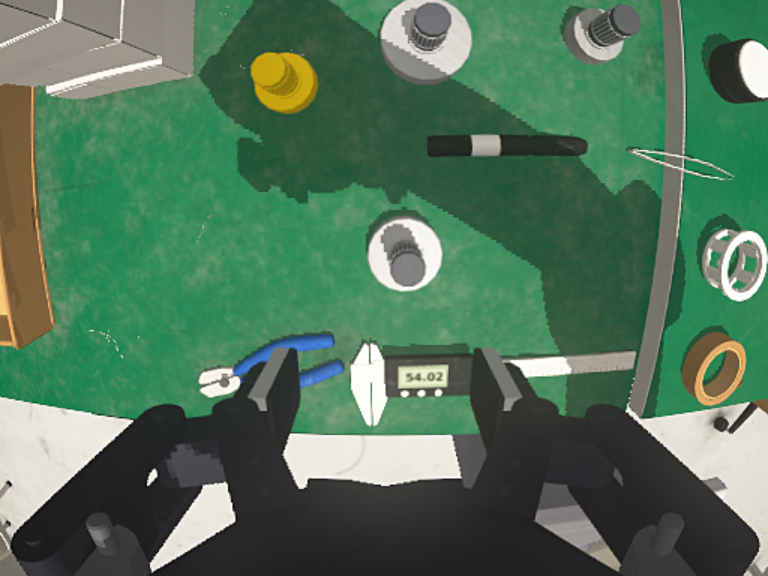

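gauge_52's handle top is at (407,267), and gauge_62's is at (432,20).

```bash
python3 - <<'E'
from h import *
np.set_printoptions(precision=4,suppress=True)
w=lambda u,v,z:wrist_px((u/1.5-.3,v/1.5-.3),z)
print(w(407,267,.062),w(405,254,.02),"g62",w(432,20,.062),w(426,38,.02),"g42",w(622,22,.062))
print(delta([.443,.2605,.047]))
E
```

```text
[0.4441 0.2644 0.062 ] [0.4432 0.2636 0.02  ] g62 [0.5909 0.2504 0.062 ] [0.5914 0.2501 0.02  ] g42 [0.6058 0.1277 0.062 ]
[ 0.1489  0.0159 -0.0078]
```

```bash
python3 -m jog '[[0.02,0.0135,-0.008,0],[0.06,0.0135,-0.008,0],[0.1,0.0135,-0.008,0],[0.125,0.0135,-0.008,0],[0.14,0.0135,-0.008,0],[0.148,0.0135,-0.008,0],[0.148,0.0135,-0.008,0]]' 0.06 60; python3 -m jog '[[0,0,0,0],[0,0,0,0],[0,0,0,0],[0,0,0,0],[0,0,0,0],[0,0,0,0]]' 0.0 60;python3 -m jog '[[-0.03,0,0,0],[-0.07,0,0,0],[-0.12,0,0,0],[-0.12,0.604,0,0],[-0.12,0.604,0,0],[-0.12,0.604,0,0],[-0.12,0.604,0,0],[-0.12,0.604,0,0],[-0.12,0.604,0,0],[-0.12,0.604,0,0],[-0.12,0.604,0,0],[-0.12,0.604,0,0]]'
```

```text
time_s: 10.05
eef_pos: [0.4438, 0.2625, 0.0481]
ee_rot: [-0.706, 0.001, 0.708, -0.0]
wrist_force: [-0.4, -0.5, 0.2]
opening: 0.701
time_s: 10.65
eef_pos: [0.4449, 0.2644, 0.0504]
ee_rot: [0.708, 0.0, -0.706, -0.0]
wrist_force: [-1.1, -2.0, 6.2]
opening: 0.243
time_s: 11.85
eef_pos: [0.4433, -0.1875, 0.1693]
ee_rot: [-0.707, -0.0, 0.707, -0.0]
wrist_force: [1.2, 0.1, -3.6]
opening: 0.239
```

```bash
python3 -m jog '[[0,0.154,0.024,0],[0,0.154,0.024,0],[0,0.154,0.024,0],[0,0.154,0.024,0],[0,0.154,0.024,0]]'; python3 - <<'E'
from h import *
np.set_printoptions(precision=4,suppress=True)
im=viewer.read_camera("wrist"); cv2.imwrite("pics/w6.png",cv2.resize(im[:,:,::-1],None,fx=1.5,fy=1.5))
print(tool()[0],delta([.4193,-.3415,.081]))
E
```

```text
time_s: 12.35
eef_pos: [0.4186, -0.3416, 0.1687]
ee_rot: [-0.707, 0.001, 0.707, 0.002]
wrist_force: [0.4, 0.5, -4.0]
opening: 0.241
[ 0.4195 -0.3392  0.1687] [0.0877 0.0025 0.0002]
```

View pics/w6.png

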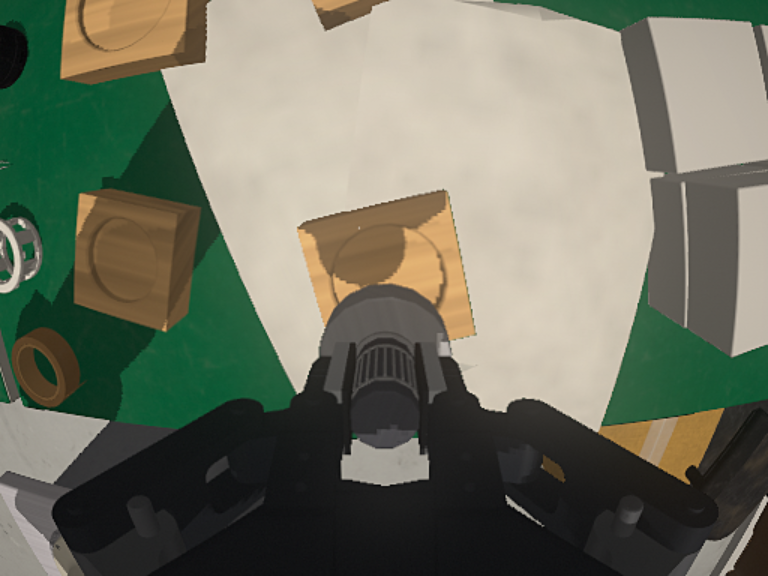

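The 68 recess runs from 330 to 446 in columns with its top edge at row 225, so its centre is about (388,282). The 58 recess is at (125,259).

```bash
python3 - <<'E'
from h import *
np.set_printoptions(precision=4,suppress=True)
w=lambda u,v,z:wrist_px((u/1.5-.3,v/1.5-.3),z)
print("r68",w(388,282,.038),"top/left/right edge",w(388,225,.038),w(330,282,.038),w(446,282,.038),"r58",w(125,259,.038),tool()[0])
E
```

```text
r68 [ 0.42   -0.3397  0.038 ] top/left/right edge [ 0.4538 -0.3397  0.038 ] [ 0.4201 -0.3053  0.038 ] [ 0.42   -0.3741  0.038 ] r58 [ 0.4364 -0.1671  0.038 ] [ 0.4195 -0.3392  0.1687]
```

```bash
python3 -m jog '[[0.03,0,0,0],[0.05,0,0,0],[0.065,0,0,0],[0.075,0,0,0],[0.08,0,0,0],[0.084,0,0,0],[0.086,0,0,0],[0.088,0,0,0],[0.089,0,0,0],[0.089,0,0,0]]'
```

```text
time_s: 13.4
eef_pos: [0.4204, -0.3398, 0.0806]
ee_rot: [0.707, -0.0, -0.707, 0.0]
wrist_force: [0.4, -0.0, -3.8]
opening: 0.239
```

```bash
python3 -m jog '[[0.001,0,0,0],[0.002,0,0,0],[0.003,0,0,0],[0.003,0,0,0]]'; python3 -m jog '[[0,0,0,0],[0,0,0,0],[0,0,0,0],[0,0,0,0],[0,0,0,0]]' 0.05;  python3 -m jog '[[-0.03,0,0,0],[-0.07,0,0,0],[-0.11,0,0,0],[-0.12,-0.05,-0.05,0],[-0.12,-0.1,-0.1,0],[-0.12,-0.462,-0.17,0],[-0.12,-0.462,-0.17,0],[-0.12,-0.462,-0.17,0],[-0.12,-0.462,-0.17,0],[-0.12,-0.462,-0.17,0],[-0.12,-0.462,-0.17,0],[-0.12,-0.462,-0.17,0]]'; python3 -m jog '[[0,-0.05,0,0],[0,-0.05,0,0],[0,-0.05,0,0]]' 0.06; python3 - <<'E'
from h import *
np.set_printoptions(precision=4,suppress=True)
for n in("wrist","top"):
  im=viewer.read_camera(n); cv2.imwrite(f"pics/{n}7.png",cv2.resize(im[:,:,::-1],None,fx=1.5,fy=1.5))
p,M=tool();print(p)
E
```

```text
time_s: 13.8
eef_pos: [0.4204, -0.34, 0.0803]
ee_rot: [-0.707, 0.001, 0.707, -0.001]
wrist_force: [-7.7, 5.0, 23.9]
opening: 0.238
time_s: 14.3
eef_pos: [0.4202, -0.3396, 0.0771]
ee_rot: [-0.707, -0.0, 0.707, -0.0]
wrist_force: [0.1, 0.5, 0.4]
opening: 0.588
time_s: 15.5
eef_pos: [0.5769, 0.0718, 0.197]
ee_rot: [-0.707, 0.0, 0.707, -0.0]
wrist_force: [1.2, -0.1, 0.8]
opening: 0.582
time_s: 15.8
eef_pos: [0.5761, 0.1223, 0.1968]
ee_rot: [-0.707, -0.002, 0.707, -0.002]
wrist_force: [-0.5, -0.9, 0.1]
opening: 0.699
[0.5767 0.1184 0.1967]
```

View pics/wrist7.png

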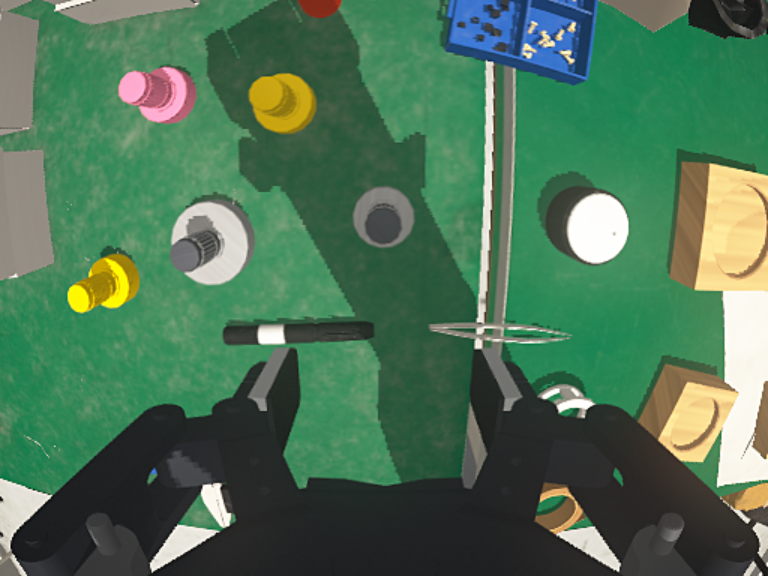

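View pics/top7.png

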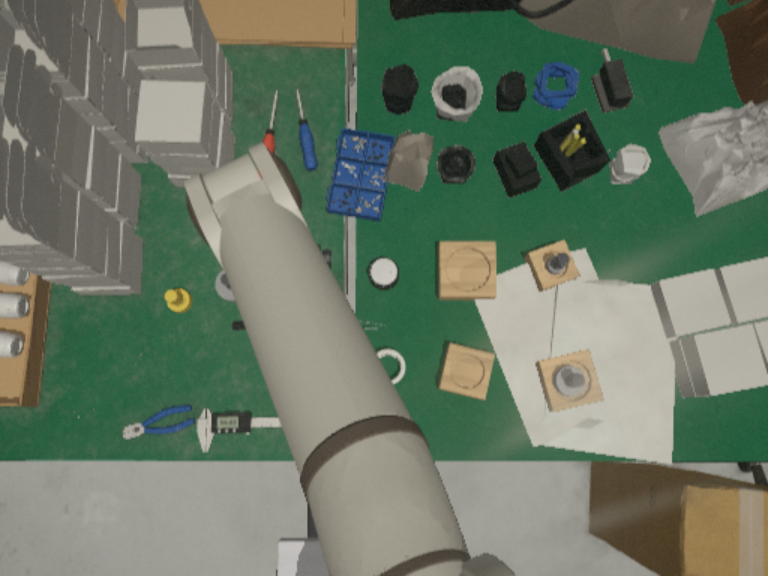

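gauge_32 at (556,262) and gauge_52 at (571,380) are both in their recesses. gauge_42, grey, has its handle at (384,225) in the wrist view. The yellow (283,100) and pink (160,93) ones are the look-alikes to leave.

```bash
python3 - <<'E'
from h import *
np.set_printoptions(precision=4,suppress=True)
w=lambda u,v,z:wrist_px((u/1.5-.3,v/1.5-.3),z)
g=w(384,225,.062)
print(g,w(384,217,.02),"g62",w(185,252,.062),w(212,241,.02),"box",w(50,270,0.0),w(45,150,.0))
print(delta([*g[:2],.047]))
E
```

```text
[0.6104 0.1198 0.062 ] [0.61   0.1198 0.02  ] g62 [0.5962 0.2453 0.062 ] [0.5955 0.2431 0.02  ] box [0.5722 0.4252 0.    ] [0.6805 0.416  0.    ]
[ 0.1496 -0.0016 -0.0339]
```

```bash
python3 -m jog '[[0.02,-0.002,-0.034,0],[0.06,-0.002,-0.034,0],[0.1,-0.002,-0.034,0],[0.125,-0.002,-0.034,0],[0.14,-0.002,-0.034,0],[0.149,-0.002,-0.034,0],[0.149,-0.002,-0.034,0]]' 0.06 60; python3 -m jog '[[0,0,0,0],[0,0,0,0],[0,0,0,0],[0,0,0,0],[0,0,0,0],[0,0,0,0]]' 0.0 60;python3 -m jog '[[-0.03,0,0,0],[-0.07,0,0,0],[-0.12,0,0,0],[-0.12,0.288,0.19,0],[-0.12,0.288,0.19,0],[-0.12,0.288,0.19,0],[-0.12,0.288,0.19,0],[-0.12,0.288,0.19,0],[-0.12,0.288,0.19,0],[-0.12,0.288,0.19,0],[-0.12,0.288,0.19,0],[-0.12,0.288,0.19,0]]'; python3 - <<'E'
from h import *
np.set_printoptions(precision=4,suppress=True)
im=viewer.read_camera("wrist"); cv2.imwrite("pics/w8.png",cv2.resize(im[:,:,::-1],None,fx=1.5,fy=1.5))
print(tool()[0],delta([.4354,-.1675,.079]))
E
```

```text
time_s: 16.6
eef_pos: [0.6106, 0.1209, 0.0476]
ee_rot: [-0.707, 0.001, 0.707, 0.0]
wrist_force: [-0.4, -1.2, 0.3]
opening: 0.699
time_s: 17.2
eef_pos: [0.6119, 0.1225, 0.0497]
ee_rot: [0.708, 0.0, -0.706, 0.0]
wrist_force: [0.8, 0.4, 4.6]
opening: 0.242
time_s: 18.4
eef_pos: [0.4199, -0.1672, 0.1682]
ee_rot: [-0.707, 0.001, 0.707, 0.001]
wrist_force: [0.8, 0.2, -1.9]
opening: 0.238
[ 0.4209 -0.1659  0.1683] [ 0.0893  0.0016 -0.0144]
```

View pics/w8.png

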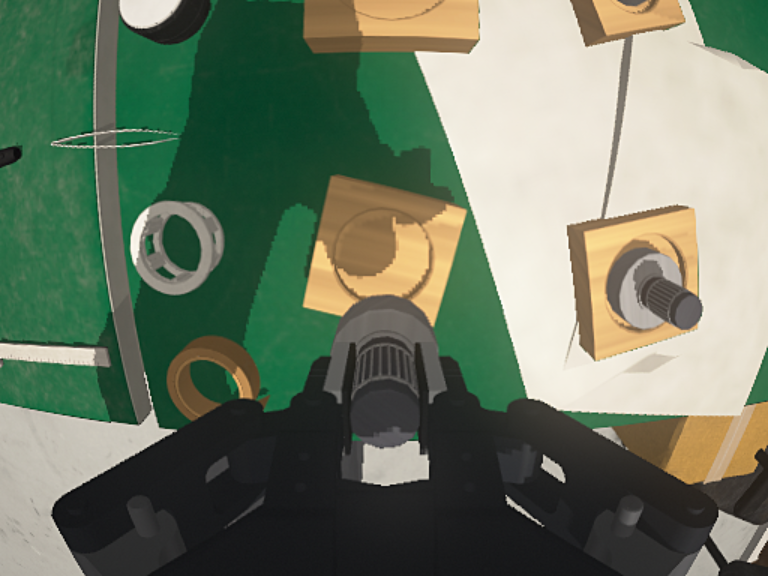

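The 58 recess is centred at (383,257). gauge_52 sits well in the 68 recess at (645,285).

```bash
python3 - <<'E'
from h import *
np.set_printoptions(precision=4,suppress=True)
w=lambda u,v,z:wrist_px((u/1.5-.3,v/1.5-.3),z)
g=w(383,257,.038);print(g,w(383,209,.038),delta([*g[:2],.0795]))
E
```

```text
[ 0.4367 -0.1637  0.038 ] [ 0.4647 -0.1638  0.038 ] [ 0.0888 -0.0022 -0.0157]
```

```bash
python3 -m jog '[[0,0,-0.015,0],[0.03,0,-0.015,0],[0.05,0,-0.015,0],[0.065,0,-0.015,0],[0.075,0,-0.015,0],[0.08,0,-0.015,0],[0.084,0,-0.015,0],[0.086,0,-0.015,0],[0.088,0,-0.015,0],[0.089,0,-0.015,0],[0.09,0,-0.015,0],[0.09,0,-0.015,0]]'
```

```text
time_s: 19.65
eef_pos: [0.4363, -0.1662, 0.0797]
ee_rot: [0.707, -0.0, -0.707, 0.001]
wrist_force: [-4.3, 2.2, 13.0]
opening: 0.239
```

Contact with the floor of the recess. Release, retreat, and go on to gauge_62.

```bash
python3 -m jog '[[0,0,0,0],[0,0,0,0],[0,0,0,0],[0,0,0,0],[0,0,0,0]]' 0.05;  python3 -m jog '[[-0.03,0,0,0],[-0.07,0,0,0],[-0.11,0,0,0],[-0.12,-0.05,-0.02,0],[-0.12,-0.412,-0.12,0],[-0.12,-0.412,-0.12,0],[-0.12,-0.412,-0.12,0],[-0.12,-0.412,-0.12,0],[-0.12,-0.412,-0.12,0],[-0.12,-0.412,-0.12,0],[-0.12,-0.412,-0.12,0],[-0.12,-0.412,-0.12,0]]'; python3 -m jog '[[0,-0.02,0,0],[0,-0.02,0,0],[0,-0.02,0,0]]' 0.06; python3 - <<'E'
from h import *
np.set_printoptions(precision=4,suppress=True)
for n in("wrist","top"):
  im=viewer.read_camera(n); cv2.imwrite(f"pics/{n}9.png",cv2.resize(im[:,:,::-1],None,fx=1.5,fy=1.5))
p,M=tool();print(p,delta([.594,.247,.048]))
E
```

```text
time_s: 20.15
eef_pos: [0.4358, -0.1661, 0.0781]
ee_rot: [-0.707, -0.0, 0.707, -0.0]
wrist_force: [0.5, 0.3, -0.3]
opening: 0.582
time_s: 21.35
eef_pos: [0.5554, 0.2509, 0.1981]
ee_rot: [0.707, 0.002, -0.707, 0.0]
wrist_force: [0.4, -0.8, 0.3]
opening: 0.587
time_s: 21.65
eef_pos: [0.5553, 0.2657, 0.1976]
ee_rot: [-0.707, -0.0, 0.707, -0.001]
wrist_force: [-0.6, -0.9, -0.2]
opening: 0.697
[0.5559 0.2639 0.1977] [ 0.1498  0.0166 -0.0382]
```

View pics/wrist9.png

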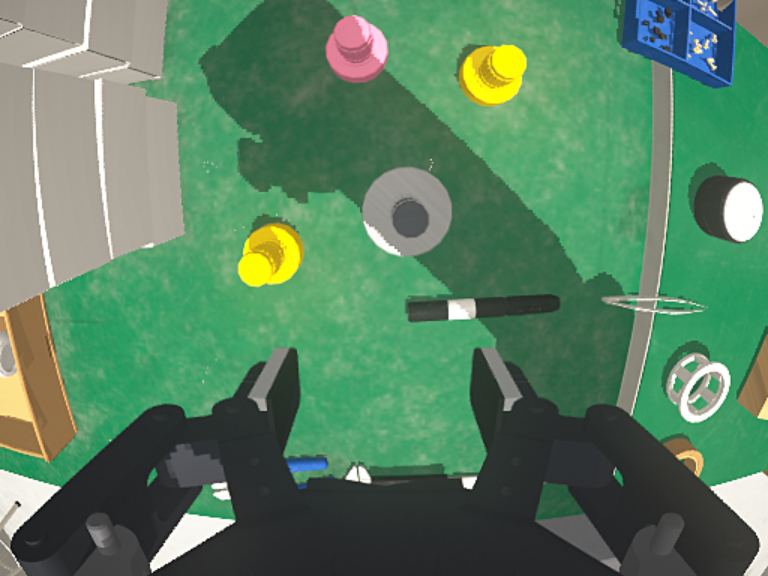

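View pics/top9.png

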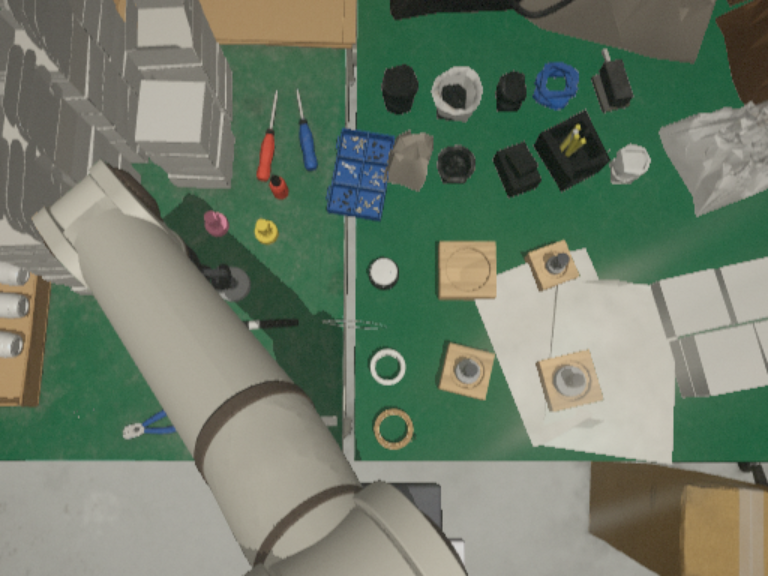

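gauge_62's handle is at (410,217). Three gauges are placed. The arm's upper end leans towards the box stack, so I'll check clearance in the side view before going down.

```bash
python3 - <<'E'
from h import *
np.set_printoptions(precision=4,suppress=True)
w=lambda u,v,z:wrist_px((u/1.5-.3,v/1.5-.3),z)
g=w(410,217,.062);print(g,w(407,211,.02),delta([*g[:2],.048]))
print([round(w(185,235,z)[1],3) for z in (0,.05,.1)])
im=viewer.read_camera("side"); cv2.imwrite("pics/s9.png",cv2.resize(im[:,:,::-1],None,fx=1.5,fy=1.5))
E
```

```text
[0.5943 0.2501 0.062 ] [0.5933 0.2497 0.02  ] [ 0.1498  0.0136 -0.0384]
[np.float64(0.42), np.float64(0.396), np.float64(0.372)]
```

View pics/s9.png

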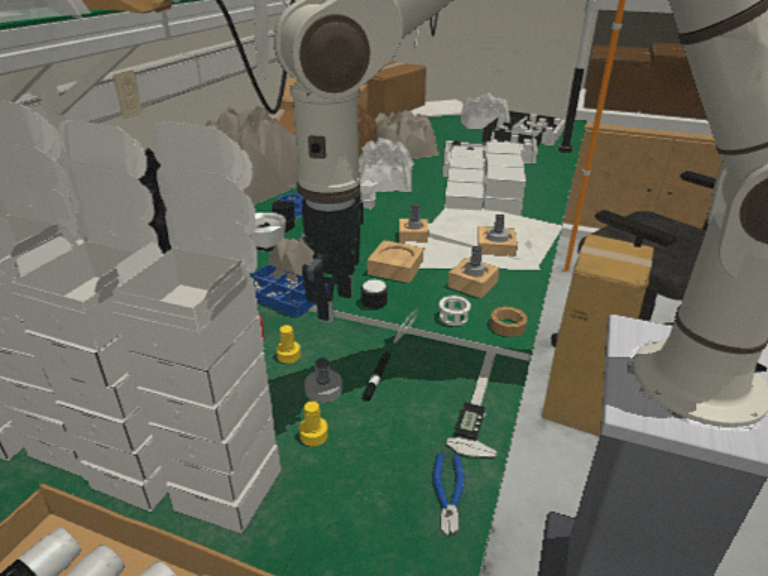

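The wrist knuckle reaches about y≈0.31, and the boxes start at y≈0.42, so it is clear.

```bash
python3 -m jog '[[0.0,0.014,-0.038,0],[0.06,0.014,-0.038,0],[0.1,0.014,-0.038,0],[0.125,0.014,-0.038,0],[0.14,0.014,-0.038,0],[0.149,0.014,-0.038,0],[0.149,0.014,-0.038,0]]' 0.06 80; python3 -m jog '[[0,0,0,0],[0,0,0,0],[0,0,0,0],[0,0,0,0],[0,0,0,0],[0,0,0,0]]' 0.0 80;python3 -m jog '[[-0.03,0,0,0],[-0.07,0,0,0],[-0.12,0,0,0],[-0.12,0.424,0,0],[-0.12,0.424,0,0],[-0.12,0.424,0,0],[-0.12,0.424,0,0],[-0.12,0.424,0,0],[-0.12,0.424,0,0],[-0.12,0.424,0,0],[-0.12,0.424,0,0],[-0.12,0.424,0,0]]'; python3 - <<'E'
from h import *
np.set_printoptions(precision=4,suppress=True)
im=viewer.read_camera("wrist"); cv2.imwrite("pics/w10.png",cv2.resize(im[:,:,::-1],None,fx=1.5,fy=1.5))
print(tool()[0],delta([.615,-.175,.079]))
E
```

```text
time_s: 22.5
eef_pos: [0.5939, 0.2514, 0.049]
ee_rot: [-0.707, 0.0, 0.707, 0.0]
wrist_force: [-0.4, -0.6, 0.5]
opening: 0.703
time_s: 23.1
eef_pos: [0.5949, 0.2522, 0.0511]
ee_rot: [0.708, 0.0, -0.706, -0.0]
wrist_force: [-0.7, -1.6, 5.6]
opening: 0.238
time_s: 24.3
eef_pos: [0.5919, -0.1796, 0.1685]
ee_rot: [-0.706, 0.004, 0.708, 0.001]
wrist_force: [-1.0, 0.0, -5.2]
opening: 0.233
[ 0.5917 -0.1833  0.1683] [ 0.0892 -0.0091 -0.0234]
```

View pics/w10.png

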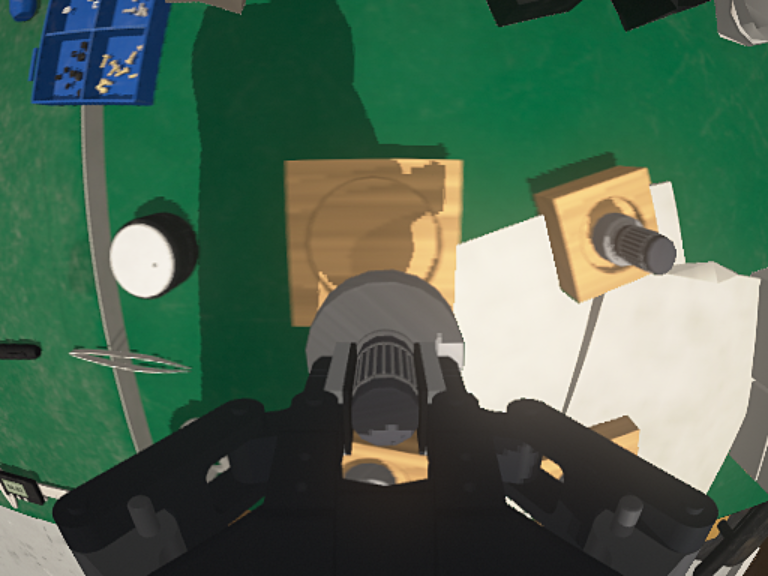

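The 78 recess runs from 306 to 440 in columns with its top edge at row 177, so its centre is about (373,242).

```bash
python3 - <<'E'
from h import *
np.set_printoptions(precision=4,suppress=True)
w=lambda u,v,z:wrist_px((u/1.5-.3,v/1.5-.3),z)
g=w(373,242,.038);print(g,w(373,177,.038),tool()[0],delta([*g[:2],.081]))
E
```

```text
[ 0.6161 -0.1765  0.038 ] [ 0.6534 -0.1771  0.038 ] [ 0.5917 -0.1833  0.1683] [ 0.0872 -0.0076 -0.0245]
```

```bash
python3 -m jog '[[0,0,-0.022,0],[0,0,-0.022,0],[0,0,-0.022,0],[0,0,-0.022,0]]'
```

```text
time_s: 24.75
eef_pos: [0.6149, -0.1712, 0.1686]
ee_rot: [-0.707, -0.001, 0.708, -0.0]
wrist_force: [-0.9, 1.0, -5.6]
opening: 0.233
```

```bash
python3 -m jog '[[0.03,0.002,0,0],[0.05,0.003,0,0],[0.065,0.003,0,0],[0.075,0.003,0,0],[0.08,0.003,0,0],[0.084,0.003,0,0],[0.086,0.003,0,0],[0.087,0.003,0,0],[0.088,0.003,0,0],[0.089,0.003,0,0],[0.09,0.003,0,0]]'
```

```text
time_s: 25.85
eef_pos: [0.6162, -0.1752, 0.081]
ee_rot: [0.707, -0.0, -0.707, 0.0]
wrist_force: [-7.4, 1.0, 12.7]
opening: 0.231
```

Contact again. Release, go straight up, then move back towards the start for a clear view.

```bash
python3 -m jog '[[0,0,0,0],[0,0,0,0],[0,0,0,0],[0,0,0,0],[0,0,0,0]]' 0.05;  python3 -m jog '[[-0.03,0,0,0],[-0.07,0,0,0],[-0.11,0,0,0],[-0.15,0,0,0],[-0.15,-0.35,0.15,0],[-0.15,-0.35,0.15,0],[-0.15,-0.35,0.15,0],[-0.15,-0.35,0.15,0],[-0.15,-0.35,0.15,0],[-0.15,-0.35,0.15,0],[-0.15,-0.35,0.15,0],[-0.15,-0.35,0.15,0]]'; python3 -m jog '[[0,0,0,0],[0,0,0,0],[0,0,0,0]]'; python3 - <<'E'
from h import *
np.set_printoptions(precision=4,suppress=True)
t=viewer.read_camera("top")[:,:,::-1]; s=viewer.read_camera("side")[:,:,::-1]
cv2.imwrite("pics/t11.png",cv2.resize(t[140:290,240:420],None,fx=4,fy=4,interpolation=cv2.INTER_CUBIC))
cv2.imwrite("pics/s11.png",cv2.resize(s[100:240,220:380],None,fx=4,fy=4,interpolation=cv2.INTER_CUBIC))
E
```

```text
time_s: 26.35
eef_pos: [0.616, -0.175, 0.0792]
ee_rot: [0.707, 0.0, -0.707, 0.0]
wrist_force: [-0.5, 0.2, -0.6]
opening: 0.579
time_s: 27.55
eef_pos: [0.4636, 0.1789, 0.2296]
ee_rot: [0.707, 0.002, -0.707, 0.001]
wrist_force: [0.7, -0.7, 0.4]
opening: 0.582
time_s: 27.85
eef_pos: [0.4663, 0.1737, 0.229]
ee_rot: [0.707, -0.001, -0.707, -0.0]
wrist_force: [0.3, -0.0, 0.4]
opening: 0.586
```

View pics/t11.png

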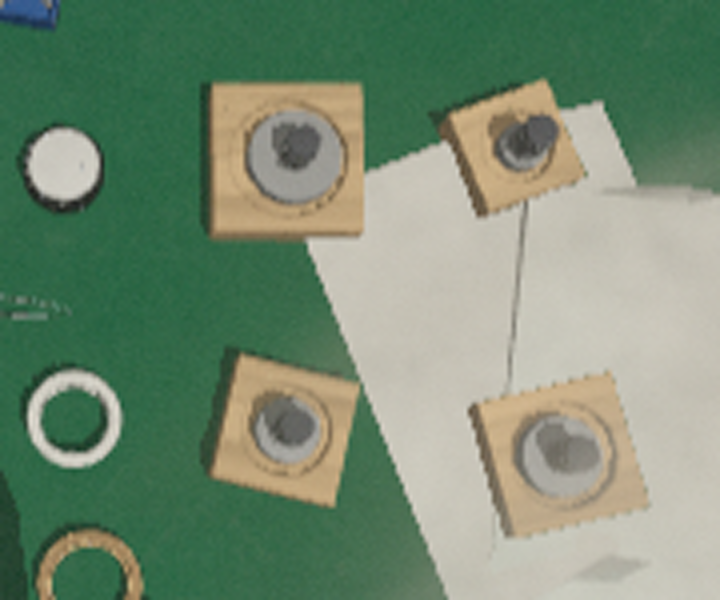

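View pics/s11.png

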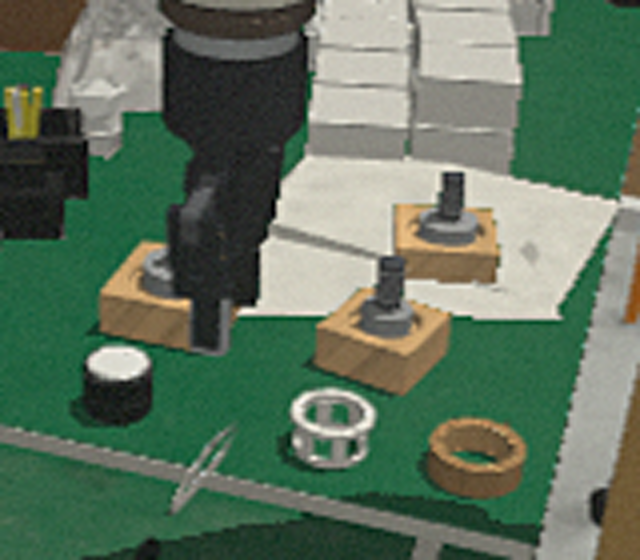

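All four gauges stand upright in their recesses: 62 at (296,156), 32 at (525,147), 42 at (289,427) and 52 at (559,456) in the crop. The puck and cage are still in place. I'll work out the offsets.

```bash
python3 - <<'E'
from h import *
np.set_printoptions(precision=4,suppress=True)
R={"62":(.6150,-.1745),"32":(.6225,-.3238),"42":(.436,-.1660),"52":(.4194,-.341)}
for n,u,v in [("62",296.5,156),("32",525,147),("42",289,427),("52",559,456)]:
    p=px2w("top",(240+u/4-.4,140+v/4-.4),.05)[:2]; d=p-R[n]; print(n,p,d,np.hypot(*d))
for n,u,v,z,q in [("cage",75,418,.033,(.4426,-.0299)),("puck",63,165,.044,(.6069,-.0236))]:
    print(n,px2w("top",(240+u/4-.4,140+v/4-.4),z)[:2],q)
E
```

```text
62 [ 0.6128 -0.1765] [-0.0022 -0.002 ] 0.002985723060264097
32 [ 0.6185 -0.3267] [-0.004  -0.0029] 0.004886385128017789
42 [ 0.4357 -0.1669] [-0.0003 -0.0009] 0.0009664757052351656
52 [ 0.4173 -0.338 ] [-0.0021  0.003 ] 0.0037008256100594483
cage [ 0.4426 -0.0304] (0.4426, -0.0299)
puck [ 0.6083 -0.023 ] (0.6069, -0.0236)
```

```bash
python3 - <<'E'
from station import r
print(r.sense()["time_s"],r.sign_off())
E
```

```text
the job is handed in; nothing more can be done
27.95 None
```

I put all four plug gauges into the recesses of their own size (32→48, 42→58, 52→68, 62→78). Each one was gripped by its handle, lowered, released, and left with the gripper moved clear. I handed the job in at 27.95 s, and the hand-in reports no verdict.

- **Placement:** in the last top picture each gauge stands upright on its recess floor. They sit about 1 to 5 mm off the recess axis, against an 11 mm limit. The 32 mm gauge is the farthest off, at about 4.9 mm. In the last side picture the gripper hid the 32 mm gauge and part of the 62 mm gauge, so those two were confirmed from the top view only.
- **Position estimates:** the top and wrist cameras disagreed by up to about 5 mm on rest and gauge positions, so I used values in between. That is within the 8 mm of play each gauge has in its recess.
- **Cage and black unit:** both are where they started, to within about 1.5 mm of measurement.
- **Forces:** the highest wrist force I read was about 25 N, when the 52 mm gauge touched its recess floor.

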